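Load the tall cassette into the imaging stage and click its slide home

ROBOT

A 6-joint arm with a two-finger parallel gripper is mounted at the origin on the work surface. World frame = base frame: x ahead of the robot, y to its left, z up, the work surface at z = 0. Lengths are in m, angles in degrees, forces in N, time in s.
With the tool pointing down it reaches from about 0.35 to 0.875 m from the base axis. Payload 4.2 kg.
Tool frame: the origin (TCP) lies midway between the tips of the shut fingers; the grasp point (between the pads) lies 19 mm behind it; z points along the fingers, y is the line along which they close (so a half turn about z gives the same grasp; the last joint's range is limited). The gripper opens to 87 mm and grips with 3 to 60 N. Pads are 19 mm wide; open, the fingers measure 117 mm over their backs; the gripper's body (75 mm by 190 mm) begins 51 mm behind the grasp point.
Start: joints at [80.879, 22.042, 0.453, 0, -68.411, -14.817], TCP at [0.254, 0.571, 0.223] pointing down, gripper open.
Joint ranges: [-179.83, 179.83], [-69.29, 118.12], [-61.27, 80.66], [-181.25, 117.63], [-171.15, -9.14], [-177.46, 177.46]. Speed limits (degrees/s): [159.86, 159.86, 180, 180, 180, 180].

INTERFACE

Orientations are given as a 3x3 rotation matrix whose columns are the frame's x, y, z axes.
In Python, from station import * gives the robot as it stands.
- The arm moves only by the tool move_arm, never from a script. Its argument "targets" is text: rows parted by semicolons, each of 4 numbers parted by spaces: the shift along the world's x, y, z in units of 25 mm (1.0 is 25 mm), then the turn about the world's z in units of 5 degrees (1.0 is 5 degrees). In form: tx ty tz spin; .... A call has 1 to 10 rows; each row shifts and turns the commanded pose from where the row before left it; what a row does not reach is not made up. A row lasts 1/12 s, in which the tool goes at most 41.7 mm and 7.16 degrees, less where a joint would pass 70% of its speed; a pose out of reach is approached as far as the arm can. A call is refused whole if a number of a shift passes 1 or a number of a turn 1, either way. A call with a gripper value outside its range is refused whole. "gripper" is the finger opening in mm, from 0 to 87, set as the call begins (left out, the last holds). The fingers move at their own pace and stop on an object; the grip force is fixed at half the most. Time passes only in rows, so rows that do not move let the fingers close. It gives the time, the measured TCP pose, the force, the opening and the grip force at its end, in the units of the state.
- sense(): the state, without advancing time (a new reading comes with each control period).
- capture(name): name is "scene" or "top" or "wrist"; returns a dict with "image" (480x640x3 uint8, blue, green, red), "fx", "fy", "cx", "cy" (pixels), "D" ([k1, k2, p1, p2, k3] as OpenCV has them; the pictures are not rectified), "world_from_camera" (4x4, takes a point from camera to world coordinates); the wrist camera has in their place "hand_eye" (4x4, takes a point from camera to tool coordinates, whose origin is the TCP and whose axes are the flange's). Camera axes: x right, y up, looking along -z (the intrinsics and any distortion apply to the point x, -y, -z); pixel columns grow to the right and rows downward; lengths in m; the calibration is good to about 2 mm. A picture is of the moment at which its call begins: read the wrist's pose just before it. There is no depth.
- finish_job(): hands the job in; it is judged then, once.
The state is a dict: "time_s": time; "joints": joint angles; "joint_velocities": joint speeds; "effort": joint torques, N m; "tcp_pos": TCP position; "ee_rot": TCP orientation; "wrist_force": force on the tool from outside, world axes, zero at the start; "moment": the same for the moment, N m; "gripper_width": opening from 0.0 (shut) to 1.0 (fully open); "gripper_force": force on a finger pad.
Only numpy, scipy, OpenCV 4.12 (cv2) and the standard library are available. Lean on these libraries where they do the work, as an engineer would, in place of code of your own. Each camera call takes 0.05 s, during which the arm holds its last target. There are 200 camera calls.

TASK

Lift the lid off the grey specimen case by its knob and set it flat on the bench, clear of the case; then take out the taller of the two cassettes, leaving the low one in the case, and lower it (do not drop it) between the two cheeks of the pulled-out carriage on the imaging stage, so it lies flat on the carriage floor. It comes out of the case held by its long sides but the cheeks leave room only at its ends, so put it down on the bench on the way and take it anew by the ends. Then let go and push the carriage by its rear upright plate, in under the camera bridge, until the sprung roller snaps it home, without shifting or toppling the other things on the bench.

Things in the scene. Friction and masses are not known exactly. Their poses are not given: they have to be found in the camera images.
- stage: Imaging stage, fixed: cream base plate 146 (x) x 210 (y) x 20 mm high. Origin: centre of its underside. The carriage slides along the stage's own +y, guided between steel strips, into a camera bridge. A steel detent housing with sprung roller stands on the +x edge at y = +29 mm (34 mm high).
- bridge (a point): Lens top of the camera bridge, 130 mm above the bench, at stage x = 0, y = 65 mm. The bridge is 56 mm long in y and 140 mm wide in x; crossbar from 86 to 116 mm above the bench on pillars at x = 55 to 69 mm either side: no room for a gripper beneath.
- nest (a point): Centre of the carriage's nest floor (68 mm wide in x), 32 mm above the bench; moves with the carriage, axes as the stage's. The cassette lies here with its length along x, between two upright cheeks: 38 mm apart in y, 44 mm long in x, 6 mm thick, 45 mm high above this floor. At the ends only 3 mm high lips, 61 mm apart. With joint 0 the nest is at stage y = -35 mm.
- push (a point): Centre of the rear face of the carriage's upright push plate (40 mm wide in x, top 72 mm above the bench): 58 mm behind the nest centre, 54 mm above the bench. Push here along the stage's +y. Behind the plate it is free down to the base top (20 mm); the base ends at stage y = -105 mm.
- carriage (a joint): Travel of the carriage along the stage's +y, m: 0 pulled out, 0.100 home at the end stop, nest under the lens. Sliding friction about 1.2 N. From about 0.086 it meets the sprung roller (resistance about 6 to 9 N); past 0.094 the roller snaps it on to 0.100 by itself and holds it there.
- case: Grey case, fixed: open-topped box 70 (x) x 160 (y) x 44 mm high, walls and floor 4 mm. Origin: centre of its underside. Holds both cassettes side by side at y about +33 and -33 mm, either way round, each with its 56 mm length along x: about 3 mm free at the ends, about 25 mm or more at the long sides.
- lid: Loose lid of the case: 78 (x) x 168 (y) mm grey plate, 0.14 kg. Origin: centre of the underside of its 3 mm locating ribs; plate 3 to 9 mm above the origin. At the start the origin is 41 mm above the bench. Black knob on its centre: neck 16 mm diameter from 9 to 17 mm, grip 24 mm diameter from 17 to 39 mm above the origin.
- cassette: The taller cassette: aluminium block 56 (x) x 34 (y) x 34 mm high with a round window on top, about 0.17 kg (varies). Origin: centre of its underside. Starts in the case.
- low_cassette: The low cassette: aluminium block 56 (x) x 34 (y) x 20 mm high with the same window. Origin: centre of its underside. Stays in the case.
- counter: Hand tally counter on a round foot, 52 mm diameter, 55 mm high. Origin: centre of its underside. Leave it.
- jar: Small amber jar, 44 mm diameter, 58 mm high. Origin: centre of its underside. Leave it.
- dishes: Stack of two clear round dishes, 63 mm diameter, 27 mm high. Origin: centre of its underside. Leave it.
- wellplate: Multi-well plate, 85 (x) x 127 (y) x 17 mm. Origin: centre of its underside. Leave it.
- washbottle: White wash bottle, 60 mm diameter, 150 mm high. Origin: centre of its underside. Leave it.
- objective: Spare microscope objective standing on its wide end, 36 mm diameter, 46 mm high. Origin: centre of its underside. Leave it.
Mind the look-alikes: they are no part of the job. What is shaped like the lid but blue is not meant.

How it is judged:
By the outcome, as a careful person would: the job done as asked, in the order asked, and still so for the second after the job is handed in, with the robot touching nothing.
It also fails if it takes over 72 s, if anything falls off the work surface, if the arm or the gripper's body presses on something with over 40 N, if the wrist force passes 120 N, or if a joint passes its speed limit or range.

## Working session

There is one attempt and no reset: what is moved stays moved. The work goes in short steps, Python scripts to look and compute and a tool call to move; the robot and the scene stay as the last step left them, time stands still between calls to the robot, and variables do not carry over. Pictures are saved under pics/ and viewed, at most 10 in all, crops included, and the job is handed in when it is done.

Besides the shell and the picture viewer there is one more tool, called after "Request:" as name(argument=value, ...) on one line, values as JSON. move_arm: Moves the arm, as the interface text tells. Its arguments: {"type":"object","properties":{"targets":{"type":"string"},"gripper":{"type":"number"}},"required":["targets"]}

```bash
ls; mkdir -p pics
python3 - <<'E'
from station import *
import cv2
s=sense();print(s['time_s'],s['tcp_pos'],s['ee_rot'],s['gripper_width'])
for n in("scene","top"):
    c=capture(n);cv2.imwrite(f'pics/{n}0.png',c['image']);print(n,c['fx'],c['fy'],c['cx'],c['cy'],c['D'],c['world_from_camera'])
E
```

```text
pics
0.0 [0.25332403 0.57071448 0.2214501 ] [[ 9.13902575e-01 -4.05932766e-01 -8.20649696e-04]
 [-4.05933590e-01 -9.13900339e-01 -2.02248549e-03]
 [ 7.10010929e-05  2.18148397e-03 -9.99997618e-01]] 0.9960131033706213
scene 585.1376559413698 585.1376559413698 321.2122203591967 234.21493495932972 [-0.00805917  0.          0.          0.          0.        ] [[-0.82250751 -0.43586368  0.36538234  1.01151934]
 [ 0.5684674  -0.65041021  0.50379696  0.75066955]
 [ 0.01806161  0.62208473  0.78274157  1.20979543]
 [ 0.          0.          0.          1.        ]]
top 607.0892936975899 607.0892936975899 322.49069258706965 239.89872705614385 [-0.09330327  0.          0.          0.          0.        ] [[-1.42522782e-02  9.94403541e-01 -1.04682713e-01  3.20948211e-01]
 [-9.99897230e-01 -1.40116790e-02  3.03345552e-03  7.47651853e-02]
 [ 1.54969835e-03  1.04715188e-01  9.94501045e-01  1.68510823e+00]
 [ 0.00000000e+00  0.00000000e+00  0.00000000e+00  1.00000000e+00]]
```

View pics/top0.png

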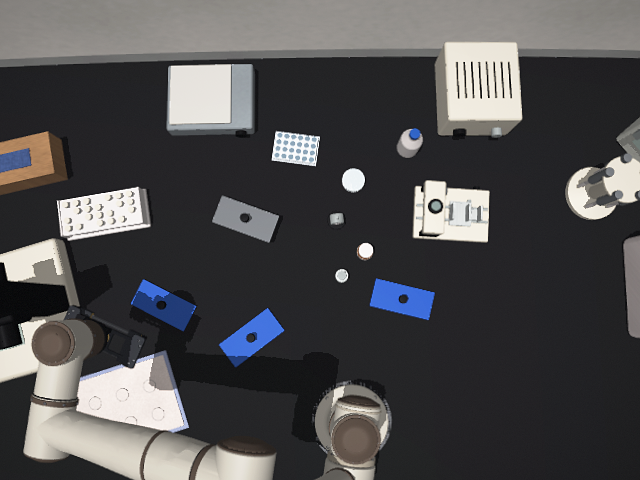

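View pics/scene0.png

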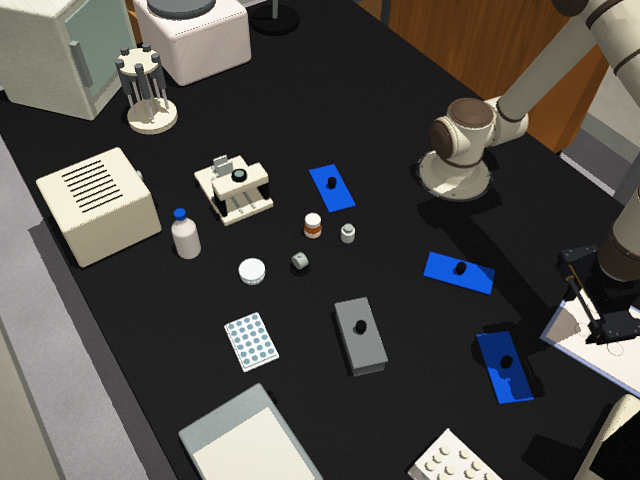

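The top view shows the grey lid with a black knob at (245,218). The three blue look-alike lids are at (163,305), (252,337) and (402,299). The stage is at (452,212), with the bridge at its left end (435,205) and the carriage pulled out to the right. Only the grey lid fits the description; I'll confirm it in one enlarged crop, with the stage beside it.

```bash
cat > h.py <<'E'
import numpy as np, cv2
from station import *
def K(c): return np.array([[c['fx'],0,c['cx']],[0,c['fy'],c['cy']],[0,0,1.]])
def ray(c,uv,T=None):
    T=c['world_from_camera'] if T is None else T
    p=cv2.undistortPoints(np.array(uv,float).reshape(-1,1,2),K(c),np.array(c['D'])).reshape(-1,2)
    d=np.c_[p[:,0],-p[:,1],-np.ones(len(p))]@T[:3,:3].T
    return T[:3,3],d
def onz(c,uv,z,T=None):
    o,d=ray(c,uv,T); return o+d*((z-o[2])/d[:,2])[:,None]
def proj(c,P,T=None):
    T=c['world_from_camera'] if T is None else T
    q=(np.atleast_2d(P)-T[:3,3])@T[:3,:3]; q=q*[1,-1,-1]
    return cv2.projectPoints(q,np.zeros(3),np.zeros(3),K(c),np.array(c['D']))[0].reshape(-1,2)
def wristT(c,s):
    M=np.eye(4);M[:3,:3]=s['ee_rot'];M[:3,3]=s['tcp_pos'];return M@c['hand_eye']
def tri(c1,p1,c2,p2):
    o1,d1=ray(c1,p1);o2,d2=ray(c2,p2);d1=d1[0];d2=d2[0]
    t=np.linalg.lstsq(np.c_[d1,-d2],o2-o1,rcond=None)[0]
    a=o1+t[0]*d1;b=o2+t[1]*d2;return (a+b)/2,np.linalg.norm(a-b)
E
python3 - <<'E'
from h import *
c=capture("top");im=c['image'];s=capture("scene")
a=cv2.resize(im[180:255,195:295],None,fx=4,fy=4,interpolation=cv2.INTER_CUBIC)
b=cv2.resize(im[172:247,402:502],None,fx=4,fy=4,interpolation=cv2.INTER_CUBIC)
d=cv2.resize(s['image'][145:220,185:285],None,fx=4,fy=4,interpolation=cv2.INTER_CUBIC)
e=cv2.resize(s['image'][290:385,320:400],(400,300),interpolation=cv2.INTER_CUBIC)
cv2.imwrite('pics/crop1.png',np.vstack([np.hstack([a,b]),np.hstack([e,d])]))
# lid mask
hsv=cv2.cvtColor(im,cv2.COLOR_BGR2HSV);g=im.astype(int)
m=((hsv[...,1]<40)&(hsv[...,2]>60)).astype(np.uint8)
for nm,(x0,y0,x1,y1),z in(("lid",(200,185,292,250),.050),("stage",(405,175,500,250),.020),("dish",(335,165,372,195),.027),("objective",(325,208,348,230),.046),("wb",(390,122,428,162),.1),("jar",(354,238,380,262),.058),("counter",(330,265,352,286),.055),("well",(268,128,324,168),.017)):
    k=np.zeros_like(m);k[y0:y1,x0:x1]=m[y0:y1,x0:x1]
    ct=max(cv2.findContours(k,0,2)[0],key=cv2.contourArea);r=cv2.minAreaRect(ct);bx=cv2.boxPoints(r)
    print(nm,np.round(r[0],1),np.round(r[1],1),r[2]);P=onz(c,bx,z);print(np.round(P[:,:2],4).tolist(),P.mean(0).round(4),np.linalg.norm(np.diff(P,axis=0),axis=1).round(4))
dk=(hsv[...,2]<50).astype(np.uint8)[208:228,236:256]
n,l,st,ce=cv2.connectedComponentsWithStats(dk);i=l[10,9];print('knob',ce[i]+[236,208],st[i],onz(c,ce[i]+[236,208],.075))
E
```

```text
lid [244.9 218.5] [61.8 29.4] 19.885164260864258
[[0.5468, 0.3731], [0.6227, 0.3462], [0.5622, 0.1872], [0.4871, 0.2147]] [0.5547 0.2803 0.05  ] [0.0805 0.1701 0.08  ]
stage [451.  210.7] [76.7 59.4] 3.5035314559936523
[[0.498, -0.1747], [0.6647, -0.1901], [0.6492, -0.4061], [0.482, -0.3882]] [ 0.5735 -0.2898  0.02  ] [0.1674 0.2165 0.1682]
dish [353. 180.] [24. 22.] 90.0
[[0.6961, 0.0125], [0.6953, -0.0488], [0.6274, -0.0473], [0.6282, 0.0137]] [ 0.6617 -0.0175  0.027 ] [0.0613 0.0679 0.061 ]
objective [336.5 218.5] [11. 13.] 90.0
[[0.567, 0.0482], [0.5665, 0.0128], [0.5362, 0.0133], [0.5367, 0.0487]] [0.5516 0.0307 0.046 ] [0.0355 0.0303 0.0354]
wb [408.9 143.7] [22.8 28.2] 26.56505012512207
[[0.7238, -0.1205], [0.793, -0.1566], [0.7643, -0.2108], [0.6953, -0.1744]] [ 0.7441 -0.1656  0.1   ] [0.0781 0.0613 0.078 ]
jar [366. 250.] [14. 14.] 90.0
[[0.4824, -0.0285], [0.4819, -0.0662], [0.4441, -0.0654], [0.4446, -0.0277]] [ 0.4633 -0.0469  0.058 ] [0.0378 0.0378 0.0377]
counter [341.5 275.5] [13. 13.] 90.0
[[0.4134, 0.0373], [0.4129, 0.0024], [0.378, 0.003], [0.3785, 0.0379]] [0.3957 0.0201 0.055 ] [0.0349 0.0349 0.0349]
well [295.2 148. ] [45.3 30.6] 7.594643592834473
[[0.7237, 0.2118], [0.8113, 0.2001], [0.7919, 0.0734], [0.7046, 0.0859]] [0.7579 0.1428 0.017 ] [0.0884 0.1282 0.0882]
knob [244.5 217.5] [ 5  6  8  8 56] [[0.5537583  0.27808188 0.075     ]]
```

View pics/crop1.png

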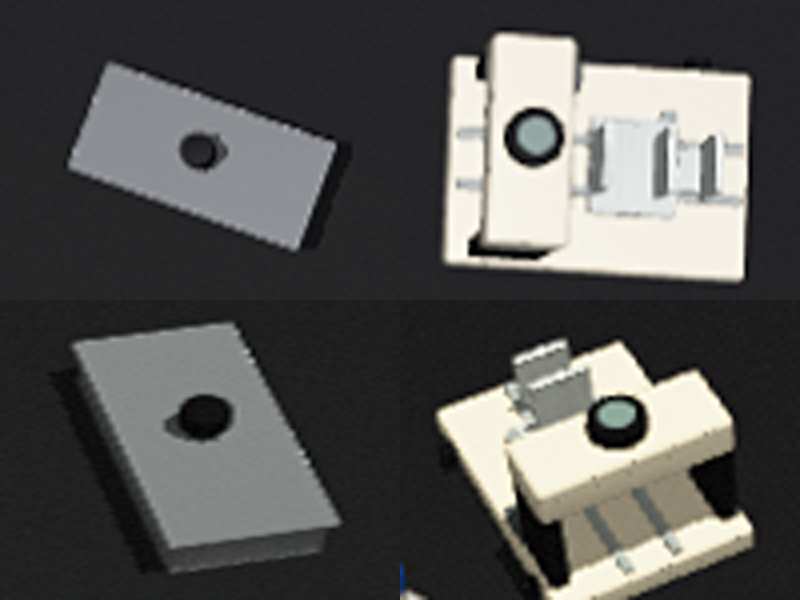

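The crop confirms it: top-left and bottom-left show the grey lid with its black knob seated on the grey case. On the right is the stage, with its push plate at the crop's right end and the bridge at its left. Next I compute the stage frame from its corners and start moving over the lid.

Request:
move_arm(targets="1 -1 0 0.63;1 -1 0 0;1 -1 0 0;1 -1 0 0;1 -1 0 0;1 -1 0 0;1 -1 0 0;1 -1 0 0;1 -1 0 0;1 -0.9 0 0", gripper=60)

```text
time_s: 1.03
tcp_pos: [0.5044, 0.322, 0.2225]
ee_rot: [[0.935, -0.355, -0.0], [-0.355, -0.935, -0.0], [-0.0, 0.0, -1.0]]
wrist_force: [1.0, 0.9, 0.8]
gripper_width: 0.693
gripper_force: 0.0
```

Request:
move_arm(targets="0.8 -0.9 -0.5 0;0.8 -0.8 -0.5 0;0 0 0 0")

```text
time_s: 1.28
tcp_pos: [0.5446, 0.277, 0.1943]
ee_rot: [[0.933, -0.36, -0.005], [-0.36, -0.933, -0.004], [-0.003, 0.005, -1.0]]
wrist_force: [-0.5, -0.1, -1.9]
gripper_width: 0.687
gripper_force: 0.0
```

Run:
```python
from h import *
s=sense();c=capture("wrist");T=wristT(c,s);cv2.imwrite('pics/w1.png',c['image'])
print(s['time_s'],s['tcp_pos'],s['joints'],s['ee_rot'][:,1],s['gripper_width'],T.round(3).tolist(),c['fx'],c['cx'],c['cy'])
im=c['image'];h=cv2.cvtColor(im,cv2.COLOR_BGR2HSV)
m=((h[...,1]<50)&(h[...,2]>70)).astype(np.uint8)
for ct in sorted(cv2.findContours(m,0,2)[0],key=cv2.contourArea)[-3:]:
    r=cv2.minAreaRect(ct);b=cv2.boxPoints(r);P=onz(c,b,.05,T);print(np.round(r[0],1),np.round(r[1],1),P[:,:2].round(4).tolist(),P.mean(0).round(4))
c=capture("top")
u=(np.array([[349,72],[343,280],[50,57],[43,263]])+.5)/4-.5+[402,172]
P=onz(c,u,.02);print('stage',P[:,:2].round(4).tolist(),P.mean(0))
for a,b in((0,2),(1,3),(1,0),(3,2)): d=P[b]-P[a];print(np.linalg.norm(d),np.degrees(np.arctan2(d[1],d[0])))
lens=(np.array([134,136])+.5)/4-.5+[402,172];print('lens',onz(c,lens,.13))
```

```text
1.2833 [0.54464093 0.27701746 0.19426861] [ 4.21061324e+01  2.20256349e+01 -3.75857458e+00 -2.80203000e-02
 -6.45537090e+01  2.67950490e+01] [-0.36016298 -0.93287564  0.00506601] 0.6865821416922789 [[-0.36, 0.893, 0.271, 0.62], [-0.933, -0.346, -0.099, 0.248], [0.006, -0.288, 0.958, 0.356], [0.0, 0.0, 0.0, 1.0]] 431.699225684128 322.54442822783153 238.96374819573452
[319.5 239.5] [479. 639.] [[0.7714, 0.4235], [0.6145, 0.0165], [0.1884, 0.0772], [0.4184, 0.6642]] [0.4982 0.2954 0.05  ]
stage [[0.6314, -0.3991], [0.4849, -0.3882], [0.6443, -0.1884], [0.4997, -0.179]] [ 0.56510972 -0.28864683  0.02      ]
0.21108664842210687 86.50593608636943
0.2097547895149857 85.95700073322595
0.14690269833625555 -4.242579462082957
0.14488174086913735 -3.722487814162917
lens [[ 0.57014837 -0.22420607  0.13      ]]
```

View pics/w1.png

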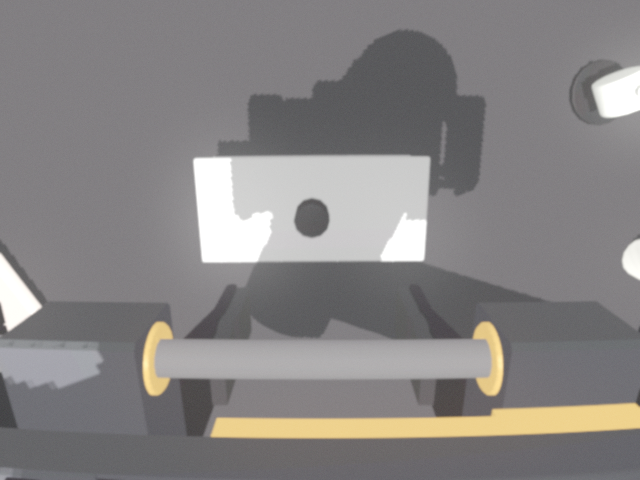

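The wrist view shows the lid from above: corners near (196,157), (430,156), (427,262), (202,262), knob top at (312,218).

Run:
```python
from h import *
s=sense();c=capture("wrist");T=wristT(c,s);im=c['image']
print(s['tcp_pos'])
P=onz(c,[[196,157],[430,156],[427,262],[202,262]],.05,T);print(P[:,:2].round(4).tolist(),P.mean(0).round(4))
for i in range(4): d=P[(i+1)%4]-P[i];print(np.linalg.norm(d).round(4),np.degrees(np.arctan2(d[1],d[0])).round(2))
dk=(im.max(2)<100).astype(np.uint8)[190:245,285:340];n,l,st,ce=cv2.connectedComponentsWithStats(dk);i=l[28,27];print(ce[i]+[285,190],st[i],onz(c,ce[i]+[285,190],.078,T))
# stage pose fit, yaw about -3.9
y=np.radians(-3.9);R=np.array([[np.cos(y),-np.sin(y)],[np.sin(y),np.cos(y)]]);o=np.array([.5651,-.2886])
print('lens pred',o+R@[0,.065],'nest',o+R@[0,-.035],'push',o+R@[0,-.093])
```

```text
[0.54377486 0.28005828 0.19649559]
[[0.6216, 0.346], [0.5626, 0.1902], [0.4868, 0.2157], [0.5482, 0.376]] [0.5548 0.282  0.05  ]
0.1666 -110.74
0.08 161.37
0.1716 69.04
0.0793 -22.23
[320.20080321 215.1686747 ] [ 18   7  29  35 498] [[0.55631443 0.27616782 0.078     ]]
lens pred [ 0.56952099 -0.22375052] nest [ 0.56271946 -0.32351895] push [ 0.55877458 -0.38138464]
```

Request:
move_arm(targets="0.45 0.04 -1 0;0 0 -1 0;0 0 -1 0;0 0 -1 0;0 0 -0.8 0;0 0 -0.5 0;0 0 -0.28 0;0 0 0 0")

```text
time_s: 2.1
tcp_pos: [0.5537, 0.2829, 0.057]
ee_rot: [[0.935, -0.353, -0.002], [-0.353, -0.935, -0.001], [-0.001, 0.002, -1.0]]
wrist_force: [0.1, 0.1, -0.4]
gripper_width: 0.696
gripper_force: 0.0
```

Request:
move_arm(targets="0 0 0 0;0 0 0 0;0 0 0 0;0 0 0 0;0 0 0 0;0 0 0 0", gripper=15)

```text
time_s: 2.6
tcp_pos: [0.555, 0.2823, 0.0585]
ee_rot: [[0.935, -0.355, 0.001], [-0.355, -0.935, 0.001], [0.0, -0.001, -1.0]]
wrist_force: [-0.1, 0.6, 0.4]
gripper_width: 0.32
gripper_force: 0.0
```

Request:
move_arm(targets="0 0 0 0;0 0 0 0;0 0 0 0;0 0 0 0;0 0 0.3 0;0 0 0.6 0;0 0 0.6 0;0 0 0.5 0")

```text
time_s: 3.27
tcp_pos: [0.555, 0.2825, 0.1088]
ee_rot: [[0.935, -0.355, 0.0], [-0.355, -0.935, 0.0], [0.0, -0.001, -1.0]]
wrist_force: [0.8, 0.1, -0.1]
gripper_width: 0.269
gripper_force: 30.0
```

Request:
move_arm(targets="-0.4 0.1 0 0;-0.7 0.2 0 0;-0.8 0.3 0 0;-0.8 0.3 0 0;-0.8 0.3 0 0;-0.8 0.2 0 0;-0.5 0.1 0 0;-0.2 0.1 0 0;0 0 -0.3 0;0 0 -0.6 0")

```text
time_s: 4.1
tcp_pos: [0.431, 0.3238, 0.0867]
ee_rot: [[0.935, -0.354, 0.004], [-0.354, -0.935, 0.004], [0.002, -0.005, -1.0]]
wrist_force: [-0.1, -0.4, -1.3]
gripper_width: 0.268
gripper_force: 30.0
```

Request:
move_arm(targets="0 0 -0.7 0;0 0 -0.7 0;0 0 -0.6 0;0 0 -0.3 0;0 0 -0.2 0;0 0 -0.1 0;0 0 0 0")

```text
time_s: 4.68
tcp_pos: [0.4302, 0.3222, 0.0203]
ee_rot: [[0.935, -0.355, -0.0], [-0.355, -0.935, -0.0], [0.0, 0.0, -1.0]]
wrist_force: [0.9, 0.3, -1.5]
gripper_width: 0.27
gripper_force: 30.0
```

Request:
move_arm(targets="0 0 -0.08 0;0 0 -0.06 0;0 0 0 0")

```text
time_s: 4.93
tcp_pos: [0.4301, 0.3226, 0.0175]
ee_rot: [[0.935, -0.355, 0.001], [-0.355, -0.935, 0.001], [0.0, -0.001, -1.0]]
wrist_force: [0.1, -0.2, -1.2]
gripper_width: 0.27
gripper_force: 30.0
```

Request:
move_arm(targets="0 0 0 0;0 0 0 0;0 0 0 0;0 0 0 0;0 0 0.5 0;0 0 1 0;0 0 1 0;0 0 1 0;0.5 -0.2 1 0;1 -0.4 1 0", gripper=60)

```text
time_s: 5.77
tcp_pos: [0.466, 0.3076, 0.1563]
ee_rot: [[0.936, -0.352, -0.0], [-0.352, -0.936, 0.0], [-0.0, -0.0, -1.0]]
wrist_force: [0.1, 0.7, -0.9]
gripper_width: 0.69
gripper_force: 0.0
```

Request:
move_arm(targets="1 -0.4 0.3 0;0.5 -0.2 0 0;0 0 0 0;0 0 0 0", gripper=48)

```text
time_s: 6.1
tcp_pos: [0.5043, 0.2914, 0.1607]
ee_rot: [[0.934, -0.357, -0.002], [-0.357, -0.934, -0.001], [-0.002, 0.002, -1.0]]
wrist_force: [0.1, 0.8, 0.0]
gripper_width: 0.561
gripper_force: 0.0
```

Run:
```python
from h import *
s=sense();c=capture("wrist");T=wristT(c,s)
print(s['time_s'],s['tcp_pos'],s['wrist_force'],s['gripper_width'],T.round(3).tolist())
t=capture("top");q=cv2.resize(t['image'][170:300,180:310],(480,480),interpolation=cv2.INTER_CUBIC)
cv2.imwrite('pics/w2.png',np.hstack([cv2.resize(c['image'],(320,240)),q[:240],])) 
o=np.zeros((480,800,3),np.uint8);o[:,:480]=q;o[:240,480:]=cv2.resize(c['image'],(320,240));o[240:,480:]=cv2.resize(c['image'][100:300,190:450],(320,240));cv2.imwrite('pics/w2.png',o);cv2.imwrite('pics/w2full.png',c['image']);np.save('T2.npy',T)
```

```text
6.1 [0.50428254 0.29135879 0.16072103] [0.09438218 0.80055901 0.04149831] 0.5608197257371254 [[-0.357, 0.895, 0.269, 0.579], [-0.934, -0.342, -0.1, 0.263], [0.002, -0.287, 0.958, 0.323], [0.0, 0.0, 0.0, 1.0]]
```

View pics/w2.png

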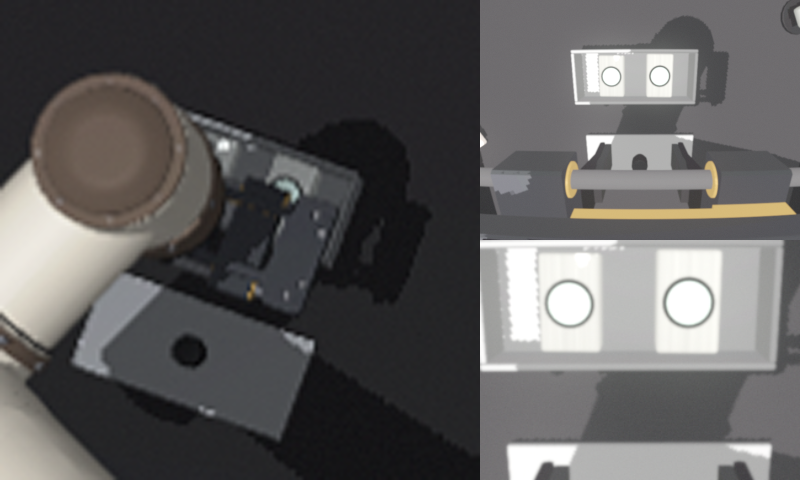

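The lid lies flat on the bench beside the case. In the wrist crop the left cassette's window is at (570,303) and the right one's at (688,303). The right one looks larger, so it is probably the taller. I'll verify by triangulating the windows from a second pose.

Request:
move_arm(targets="0.4 -0.8 0 0;0.5 -0.85 0 0;0 0 0 0;0 0 0 0;0 0 0 0")

```text
time_s: 6.62
tcp_pos: [0.5265, 0.2514, 0.1616]
ee_rot: [[0.935, -0.354, -0.001], [-0.354, -0.935, -0.0], [-0.001, 0.001, -1.0]]
wrist_force: [0.7, -0.2, 0.0]
gripper_width: 0.55
gripper_force: 0.0
```

Run:
```python
from h import *
s=sense();c=capture("wrist");T=wristT(c,s);cv2.imwrite('pics/w3.png',c['image']);T2=np.load('T2.npy')
print(s['tcp_pos'],s['ee_rot'][:,1])
def win(im):
    g=cv2.cvtColor(im,cv2.COLOR_BGR2GRAY);b=cv2.adaptiveThreshold(g,255,0,1,31,12);r=[]
    cs,h=cv2.findContours(b,cv2.RETR_CCOMP,1)
    for i,k in enumerate(cs):
        if len(k)>20:
            e=cv2.fitEllipse(k)
            if 25<e[1][0]<70 and e[1][1]/e[1][0]<1.15 and e[0][1]<300: r.append((e[0],e[1],h[0][i][3]))
    return sorted(r,key=lambda e:e[0][0])
A=win(cv2.imread('pics/w2full.png'));B=win(c['image'])
for r in A:print('A',np.round(r[0],1),np.round(r[1],1),r[2])
for r in B:print('B',np.round(r[0],1),np.round(r[1],1),r[2])
c2=dict(c,world_from_camera=T2);c1=dict(c,world_from_camera=T)
A=[a for a in A if a[2]<0];B=[b for b in B if b[2]<0]
for a,b in zip(A,B): print(tri(c2,[a[0]],c1,[b[0]]), onz(c,[b[0]],.038,T), onz(c,[b[0]],.024,T))
cv2.imwrite('pics/w3c.png',cv2.resize(c['image'][60:360,120:520],(800,600)))
```

```text
[0.52653906 0.25135678 0.16160045] [-3.54349326e-01 -9.35112844e-01  7.24155270e-04]
A [261.9 152.6] [40.2 41.9] -1
A [262.2 152.7] [34.6 35.8] 325
A [359.1 151.8] [41.8 43.7] -1
A [359.2 152. ] [36.4 37.2] 328
B [223.2 202.5] [31.8 33.7] 383
B [223.7 202.2] [36.8 38.7] -1
B [314.4 204.1] [40.7 41.7] -1
B [314.4 204.2] [34.6 35.5] 385
(array([0.567788  , 0.31112706, 0.0201385 ]), np.float64(0.00023532528275385658)) [[0.56967807 0.30586487 0.038     ]] [[0.56811672 0.30994316 0.024     ]]
(array([0.54643295, 0.24900212, 0.03749784]), np.float64(0.00019755789203324225)) [[0.54661796 0.24900146 0.038     ]] [[0.54392652 0.25029308 0.024     ]]
```

View pics/w3c.png

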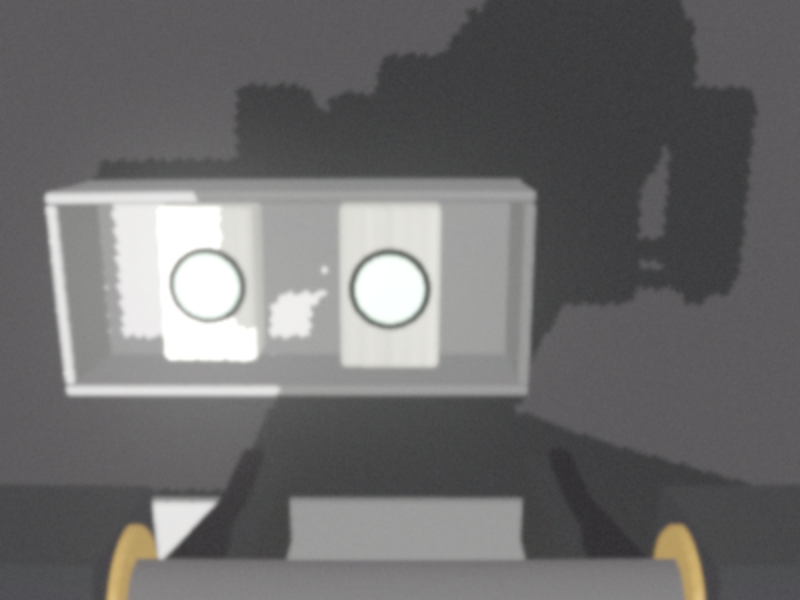

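Confirmed: the right window (crop (390,289)) triangulates to z = 37.5 mm, which is the taller cassette. The left one (208,285) is at about 20 mm, the low cassette. Descending on the right one.

Request:
move_arm(targets="0.5 -0.08 -0.6 0;0.24 0 -0.8 0;0 0 -0.8 0;0 0 -0.8 0;0 0 -0.4 0;0 0 0 0;0 0 0 0")

```text
time_s: 7.25
tcp_pos: [0.5457, 0.2495, 0.0771]
ee_rot: [[0.935, -0.354, -0.0], [-0.354, -0.935, -0.001], [0.0, 0.001, -1.0]]
wrist_force: [-0.3, -0.3, 1.2]
gripper_width: 0.547
gripper_force: 0.0
```

Request:
move_arm(targets="0 0 -0.4 0;0 0 -0.6 0;0 0 -0.6 0;0 0 -0.5 0;0 0 -0.3 0;0 0 -0.2 0;0 0 0 0;0 0 0 0")

```text
time_s: 7.92
tcp_pos: [0.5463, 0.2493, 0.0126]
ee_rot: [[0.935, -0.355, 0.001], [-0.355, -0.935, 0.001], [0.001, -0.001, -1.0]]
wrist_force: [0.7, 0.0, 0.5]
gripper_width: 0.558
gripper_force: 0.0
```

Request:
move_arm(targets="0 0 -0.08 0;0 0 0 0;0 0 0 0;0 0 0 0;0 0 0 0;0 0 0 0;0 0 0 0", gripper=25)

```text
time_s: 8.5
tcp_pos: [0.5461, 0.2492, 0.0105]
ee_rot: [[0.935, -0.355, 0.001], [-0.355, -0.935, 0.0], [0.001, -0.001, -1.0]]
wrist_force: [-0.6, 0.9, 2.6]
gripper_width: 0.388
gripper_force: 30.0
```

Request:
move_arm(targets="0 0 0.2 0;0 0 0.5 0;0 0 0.7 0;0 0 0.7 0;0 0 0.6 0;0 0 0.3 0;0 0 0 0")

```text
time_s: 9.08
tcp_pos: [0.5465, 0.2495, 0.0868]
ee_rot: [[0.935, -0.355, 0.003], [-0.355, -0.935, 0.002], [0.002, -0.003, -1.0]]
wrist_force: [0.5, 0.0, -1.0]
gripper_width: 0.387
gripper_force: 30.0
```

Request:
move_arm(targets="-0.3 -0.4 0 0.3;-0.6 -0.8 0 0.6;-0.7 -0.9 0 0.6;-0.7 -0.9 0 0.6;-0.7 -0.9 0 0.6;-0.5 -0.8 0 0.5;-0.36 -0.48 0 0.18;0 0 -0.4 0;0 0 -0.7 0;0 0 -0.7 0")

```text
time_s: 9.92
tcp_pos: [0.4489, 0.1191, 0.0394]
ee_rot: [[0.998, -0.069, 0.0], [-0.069, -0.998, 0.0], [0.0, -0.001, -1.0]]
wrist_force: [-0.7, -0.3, -1.3]
gripper_width: 0.389
gripper_force: 30.0
```

Request:
move_arm(targets="0 0 -0.6 0;0 0 -0.4 0;0 0 -0.2 0;0 0 -0.1 0;0 0 0 0;0 0 0 0")

```text
time_s: 10.42
tcp_pos: [0.4495, 0.1196, 0.0077]
ee_rot: [[0.998, -0.068, 0.0], [-0.068, -0.998, 0.0], [0.0, -0.0, -1.0]]
wrist_force: [-0.2, -0.8, -2.0]
gripper_width: 0.391
gripper_force: 30.0
```

Not yet touching; I'll ease down the last millimetre, release, rise and turn −90°.

Request:
move_arm(targets="0 0 -0.04 0;0 0 -0.01 0;0 0 0 0")

```text
time_s: 10.67
tcp_pos: [0.4495, 0.1196, 0.0065]
ee_rot: [[0.998, -0.068, 0.001], [-0.068, -0.998, 0.0], [0.001, -0.0, -1.0]]
wrist_force: [0.5, 0.3, -1.7]
gripper_width: 0.39
gripper_force: 30.0
```

Request:
move_arm(targets="0 0 0 0;0 0 0 0;0 0 0 0;0 0 0 0;0 0 0.4 0;0 0 0.8 0;0 0 1 0;0 0 1 -0.5;0 0 0.6 -1;0 0 0 -1", gripper=60)

```text
time_s: 11.5
tcp_pos: [0.4515, 0.1207, 0.105]
ee_rot: [[0.958, -0.285, 0.007], [-0.285, -0.958, 0.004], [0.006, -0.006, -1.0]]
wrist_force: [-0.6, -0.3, 0.7]
gripper_width: 0.691
gripper_force: 0.0
```

Request:
move_arm(targets="0 0 0 -1;0 0 0 -1;0 0 0 -1;0 0 0 -1;0 0 0 -1;0 0 0 -1;0 0 0 -1;0 0 0 -1;0 0 0 -1;0 0 0 -1", gripper=78)

```text
time_s: 12.33
tcp_pos: [0.4492, 0.1194, 0.1013]
ee_rot: [[0.397, -0.918, 0.0], [-0.918, -0.397, 0.0], [-0.0, -0.0, -1.0]]
wrist_force: [-0.6, -0.4, 1.0]
gripper_width: 0.894
gripper_force: 0.0
```

Request:
move_arm(targets="0 0 0 -1;0 0 0 -1;0 0 0 -1;0 0 0 -1;0 0 0 -1;0 0 0 -0.5;0 0 0 0;0 0 0 0")

```text
time_s: 13.0
tcp_pos: [0.4493, 0.1195, 0.1014]
ee_rot: [[-0.066, -0.998, 0.0], [-0.998, 0.066, 0.0], [-0.0, -0.0, -1.0]]
wrist_force: [0.3, 0.1, 0.7]
gripper_width: 0.894
gripper_force: 0.0
```

Run:
```python
from h import *
s=sense();c=capture("wrist");T=wristT(c,s);cv2.imwrite('pics/w4.png',c['image'])
print(s['time_s'],s['tcp_pos'],s['ee_rot'][:,1],s['joints'],s['wrist_force'])
print('pred top',proj(c,[0.4495,0.1196,.034],T))
cv2.imwrite('pics/w4.png',c['image'])
t=capture("top");cv2.imwrite('pics/t4.png',t['image'])
```

```text
13.0 [0.44929922 0.11947723 0.10137498] [-9.97786512e-01  6.64984981e-02 -1.60066657e-04] [ 3.49954242e+01  1.43542942e+01 -3.09869833e+01  6.81820933e-04
 -4.46473386e+01 -3.88088057e+01] [0.25125225 0.13973928 0.72748955]
pred top [[324.96674197 258.12276038]]
```

View pics/w4.png

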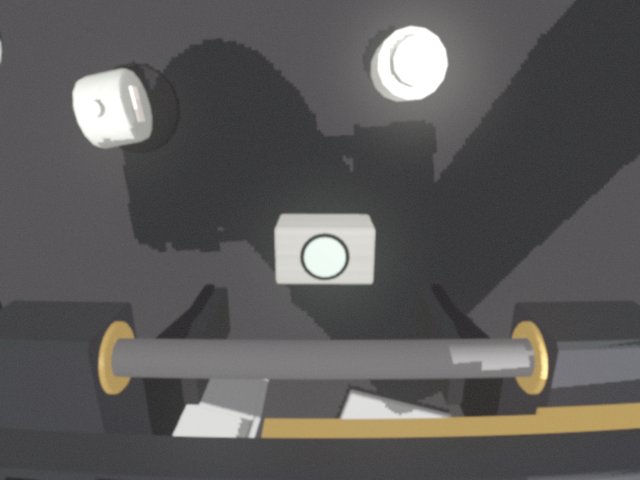

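The cassette stands upright with its window at (325,257); I predicted (325,258). It is aligned with the tool, so I take it by the ends.

Request:
move_arm(targets="0 0 -0.5 0;0 0 -0.8 0;0 0 -0.8 0;0 0 -0.7 0;0 0 -0.5 0;0 0 -0.3 0;0 0 -0.14 0;0 0 0 0")

```text
time_s: 13.77
tcp_pos: [0.4492, 0.1194, 0.0073]
ee_rot: [[-0.067, -0.998, -0.001], [-0.998, 0.067, -0.001], [0.001, 0.001, -1.0]]
wrist_force: [0.1, -0.2, 0.4]
gripper_width: 0.895
gripper_force: 0.0
```

Request:
move_arm(targets="0 0 0 0;0 0 0 0;0 0 0 0;0 0 0 0;0 0 0 0;0 0 0 0;0 0 0 0;0 0 0 0", gripper=45)

```text
time_s: 14.43
tcp_pos: [0.4494, 0.1196, 0.0083]
ee_rot: [[-0.068, -0.998, 0.0], [-0.998, 0.068, 0.0], [-0.0, -0.0, -1.0]]
wrist_force: [-3.2, 1.1, 5.9]
gripper_width: 0.641
gripper_force: 30.0
```

Run:
```python
from h import *
s=sense();print(s['time_s'],s['tcp_pos'],s['ee_rot'][:,1],s['gripper_width']*87,s['gripper_force'])
# refined stage detail from the first top and scene pictures: bright carriage & corners
c=capture("top");im=c['image'];cv2.imwrite('pics/t5.png',im)
g=cv2.cvtColor(im,cv2.COLOR_BGR2GRAY);h=cv2.cvtColor(im,cv2.COLOR_BGR2HSV)
m=((h[...,1]>15)&(h[...,2]>150)).astype(np.uint8);k=np.zeros_like(m);k[175:250,405:500]=m[175:250,405:500]
ct=max(cv2.findContours(k,0,1)[0],key=cv2.contourArea).reshape(-1,2)
# fit lines: right (min y), bottom (low x), top right part
def line(sel): 
    P=onz(c,ct[sel],.02)[:,:2];v=cv2.fitLine(P.astype(np.float32),cv2.DIST_HUBER,0,1e-4,1e-4).ravel();return v
x,y=ct.T
for n,sel in(('right',(x>482)&(y>196)&(y<236)),('bottom',(y>233)&(x>450)&(x<482)),('top',(y<196)&(x>468)&(x<484))):
    v=line(sel);print(n,sel.sum(),v.round(4),np.degrees(np.arctan2(v[1],v[0])).round(2))
```

```text
14.4333 [0.44937641 0.11957255 0.00830772] [-9.97708491e-01  6.76583873e-02 -3.31752142e-04] 55.7910271726346 29.999602432362735
right 42 [ 0.997  -0.0777  0.5405 -0.3907] -4.46
bottom 31 [ 0.0862  0.9963  0.49   -0.3292] 85.05
top 15 [ 0.0099  1.      0.6307 -0.3636] 89.43
```

Request:
move_arm(targets="0 0 0.3 0;0 0 0.7 0;0 0 0.9 0;0 0 0.9 0;0 -0.3 0.9 0;0.3 -0.6 0.9 0;0.4 -0.9 0.9 0;0.4 -0.9 0.6 0;0.4 -0.9 0.5 0;0.4 -0.9 0.4 0")

```text
time_s: 15.32
tcp_pos: [0.4971, 0.006, 0.1843]
ee_rot: [[-0.068, -0.998, 0.002], [-0.998, 0.068, 0.001], [-0.001, -0.001, -1.0]]
wrist_force: [0.7, 0.5, -2.1]
gripper_width: 0.64
gripper_force: 30.0
```

Request:
move_arm(targets="0.4 -1 0.3 0;0.4 -1 0.3 0;0.4 -1 0.1 0;0.4 -1 0 0;0.3 -1 0 0;0.3 -1 0 0;0.3 -1 0 0;0.3 -1 0 0;0.2 -1 0 0;0.2 -0.9 0 0")

```text
time_s: 16.15
tcp_pos: [0.5764, -0.2419, 0.1997]
ee_rot: [[-0.069, -0.998, -0.001], [-0.998, 0.069, 0.001], [-0.001, 0.001, -1.0]]
wrist_force: [-0.2, 0.4, -1.2]
gripper_width: 0.643
gripper_force: 30.0
```

Request:
move_arm(targets="0 -0.7 0 0;0 -0.4 0 0;0 0 0 0;0 0 0 0;0 0 0 0;0 0 0 0")

```text
time_s: 16.65
tcp_pos: [0.5768, -0.267, 0.2005]
ee_rot: [[-0.067, -0.998, 0.0], [-0.998, 0.067, 0.0], [-0.0, -0.0, -1.0]]
wrist_force: [1.1, -0.5, -2.0]
gripper_width: 0.645
gripper_force: 30.0
```

Run:
```python
from h import *
s=sense();c=capture("wrist");T=wristT(c,s);cv2.imwrite('pics/w5.png',c['image']);np.save('T5.npy',T)
print(s['time_s'],s['tcp_pos'],s['ee_rot'][:,1],s['joints'],s['gripper_width']*87)
for p in([.5627,-.3235,.032],[.5588,-.3814,.054],[.6314,-.3991,.02],[.4849,-.3882,.02]): print(proj(c,p,T).round(1))
```

```text
16.65 [ 0.57677905 -0.26696643  0.20047562] [-9.97776676e-01  6.66460954e-02 -5.99335719e-05] [-1.02830916e+01  2.39304215e+01  1.68437785e-01 -1.70646504e-02
 -6.62363302e+01  6.46859584e+00] 56.108894577593645
[[338.3 141.6]]
[[340.2  56.5]]
[[239.5  44.6]]
[[436.7  46.6]]
```

View pics/w5.png

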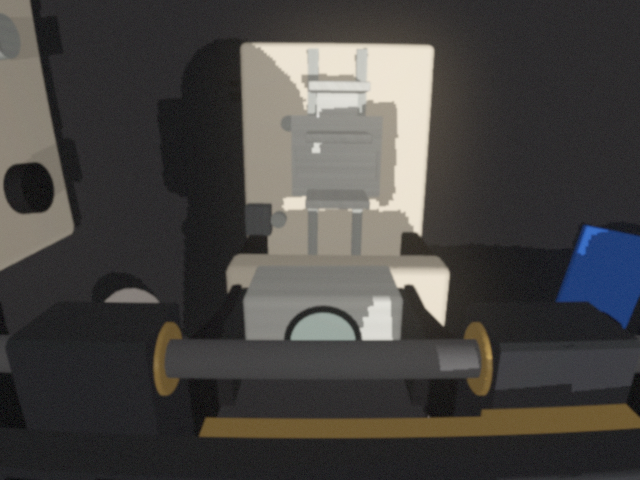

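The wrist view shows the stage's rear edge from (243,44) to (433,45). The nest floor spans about 292 to 382 in columns, centred on column 337 (338 predicted). The push plate is at (338,90) and the bridge is at the bottom with the held cassette over it. Enlarging it for the cheeks:

Run:
```python
import cv2,numpy as np
im=cv2.imread('pics/w5.png')[70:220,240:440]
g=cv2.createCLAHE(2,(4,4)).apply(cv2.cvtColor(im,cv2.COLOR_BGR2GRAY))
cv2.imwrite('pics/w5c.png',cv2.resize(g,None,fx=4,fy=4,interpolation=cv2.INTER_CUBIC))
```

View pics/w5c.png

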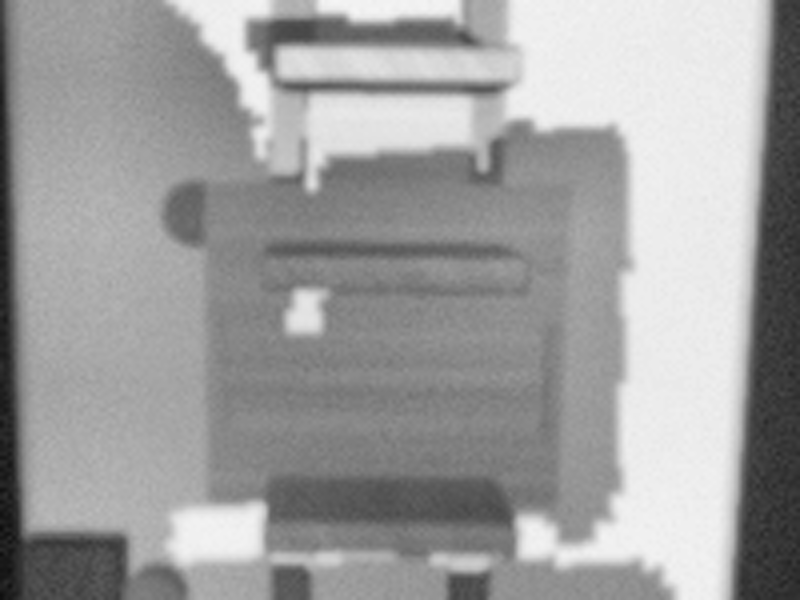

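In the enlarged crop, the rear cheek's top face spans columns 265–528 and rows 254–292. The front cheek's top has its inner edge at row ~520 and outer edge at ~557, columns 268–515. The push plate top is at rows 45–82, columns 275–522.

Run:
```python
from h import *
c=capture("wrist");T=np.load('T5.npy');o=np.array([.5651,-.2886])
y=np.radians(-3.9);R=np.array([[np.cos(y),-np.sin(y)],[np.sin(y),np.cos(y)]])
f=lambda u:(np.array(u)+.5)/4-.5+[240,70]
for n,u,z in(('rear in L',[265,292],.077),('rear in R',[528,292],.077),('rear out L',[265,253],.077),('rear out R',[528,253],.077),('front in L',[268,520],.077),('front in R',[515,520],.077),('front out L',[268,557],.077),('front out R',[515,557],.077),('floor L',[207,370],.032),('floor R',[565,370],.032),('plate L',[275,46],.072),('plate R',[522,46],.072)):
    P=onz(c,[f(u)],z,T)[0,:2];print(n,P.round(4),'stage',((P-o)@R).round(4))
print('TCP ->cassette',T[:3,3])
# held cassette: window centre and top edges in w5
P=onz(c,[[323,340]],.2005-.0083+.034,T);print('window',P)
# lens check from wrist not visible; stage sides at z=.02
for u in([245,150],[429,150]):P=onz(c,[u],.02,T)[0,:2];print('side',((P-o)@R).round(4))
```

```text
rear in L [ 0.5852 -0.3274] stage [ 0.0226 -0.0373]
rear in R [ 0.5425 -0.3246] stage [-0.0201 -0.0374]
rear out L [ 0.5847 -0.3336] stage [ 0.0226 -0.0435]
rear out R [ 0.5423 -0.3308] stage [-0.0199 -0.0436]
front in L [ 0.5875 -0.2897] stage [0.0225 0.0004]
front in R [ 0.5461 -0.287 ] stage [-0.0191  0.0003]
front out L [ 0.588  -0.2834] stage [0.0225 0.0068]
front out R [ 0.5463 -0.2806] stage [-0.0193  0.0067]
floor L [ 0.5992 -0.3106] stage [ 0.0355 -0.0196]
floor R [ 0.5312 -0.3061] stage [-0.0326 -0.0197]
plate L [ 0.5808 -0.3657] stage [ 0.0209 -0.0759]
plate R [ 0.5414 -0.3632] stage [-0.0186 -0.076 ]
TCP ->cassette [ 0.5729916  -0.34630493  0.36257913]
window [[ 0.57806401 -0.26833473  0.2262    ]]
side [ 0.0726 -0.0278]
side [-0.0719 -0.0281]
```

The carriage stands about 16 mm in from joint 0 (nest at stage y ≈ −18.5 mm). The cheek gap (37.7 mm), cheek thickness (6.2 mm) and plate offset (57.5 mm) all agree with that. Before lowering, I check the hand-eye bias on the bench view of the cassette.

Run:
```python
from h import *
c=capture("wrist");T=np.load('T5.npy').copy()
im=cv2.imread('pics/w4.png');g=cv2.cvtColor(im,cv2.COLOR_BGR2GRAY)
# w4 pose: same hand-eye, tcp there
M=np.eye(4);yv=np.array([-.99778651,.0664985,-.00016]);z=np.array([0,0,-1.]);M[:3,:3]=np.c_[np.cross(yv,z),yv,z];M[:3,3]=[.44929922,.11947723,.10137498];T4=M@c['hand_eye']
b=cv2.adaptiveThreshold(g,255,0,1,31,12);cs,_=cv2.findContours(b,cv2.RETR_CCOMP,1)
for k in cs:
    if len(k)>20:
        e=cv2.fitEllipse(k)
        if 30<e[1][0]<60 and 230<e[0][1]<280 and abs(e[0][0]-325)<20: print(np.round(e[0],2),np.round(e[1],1),onz(c,[e[0]],.034,T4))
col=g[200:300,285:300].mean(1);d=np.diff(cv2.GaussianBlur(col[:,None],(1,5),1).ravel());print([(200+i,round(float(d[i]),1)) for i in range(99) if abs(d[i])>2])
row=g[262:278,:].mean(0);d=np.diff(row);print([(i,round(float(d[i]),1)) for i in range(255,395) if abs(d[i])>8])
print(proj(c,[[.4494,.1196+dy,zz] for dy,zz in((-.017,.034),(.017,.034),(-.017,0))],T4).round(1))
```

```text
[324.34 255.97] [46.4 50.3] [[0.44975651 0.11829174 0.034     ]]
[324.33 256.95] [40.4 41.9] [[0.44980137 0.1188725  0.034     ]]
[(210, 5.9), (211, 16.6), (212, 29.4), (213, 32.4), (214, 23.2), (215, 11.1), (216, 3.6), (225, 2.7), (226, 4.3), (227, 4.7), (228, 4.0), (229, 2.9), (280, -5.4), (281, -14.4), (282, -27.3), (283, -35.3), (284, -29.8), (285, -14.9), (286, -3.3)]
[(273, 18.4), (274, 47.0), (275, 40.8), (276, 17.4), (300, -12.0), (301, -17.3), (302, -14.1), (305, 11.2), (306, 8.3), (343, -8.5), (346, 15.7), (347, 16.8), (348, 9.5), (371, -11.4), (372, -31.9), (373, -49.6), (374, -36.6)]
[[323.2 229. ]
 [327.1 286.1]
 [323.1 214.7]]
```

Request:
move_arm(targets="-0.1 -0.4 0 0;-0.2 -0.6 0 0;-0.16 -0.4 0 0;0 -0.2 0 0;0 0 -0.5 0;0 0 -0.8 0;0 0 -0.8 0;0 0 -0.6 0;0 0 -0.4 0;0 0 0 0")

```text
time_s: 17.63
tcp_pos: [0.5638, -0.3077, 0.1201]
ee_rot: [[-0.069, -0.998, -0.005], [-0.998, 0.069, 0.002], [-0.002, 0.005, -1.0]]
wrist_force: [-0.6, -0.2, -2.5]
gripper_width: 0.638
gripper_force: 30.0
```

Request:
move_arm(targets="0 0 0 0;0 0 0 0")

```text
time_s: 17.8
tcp_pos: [0.5662, -0.3085, 0.1241]
ee_rot: [[-0.068, -0.998, 0.002], [-0.998, 0.068, -0.001], [0.001, -0.002, -1.0]]
wrist_force: [0.1, 0.7, -1.5]
gripper_width: 0.643
gripper_force: 30.0
```

The bench check shows the camera reads about 1.3 mm toward −y and about 0.8 mm toward +x. The corrected nest is at (0.5643, −0.3059). I shift to it and lower to just above the cheeks.

Request:
move_arm(targets="-0.04 0.04 -0.3 0;0 0 -0.4 0;0 0 -0.4 0;0 0 -0.2 0;0 0 0 0;0 0 0 0;0 0 0 0;0 0 0 0")

```text
time_s: 18.47
tcp_pos: [0.5648, -0.3072, 0.0908]
ee_rot: [[-0.068, -0.998, 0.001], [-0.998, 0.068, -0.0], [0.0, -0.001, -1.0]]
wrist_force: [0.9, 0.1, -1.4]
gripper_width: 0.641
gripper_force: 30.0
```

Request:
move_arm(targets="0 0 0 0;0 0 0 0;0 0 0 0")

```text
time_s: 18.72
tcp_pos: [0.5645, -0.3071, 0.0906]
ee_rot: [[-0.068, -0.998, 0.001], [-0.998, 0.068, -0.0], [0.0, -0.001, -1.0]]
wrist_force: [-0.0, 0.5, -2.8]
gripper_width: 0.643
gripper_force: 30.0
```

Run:
```python
from h import *
s=sense();c=capture("wrist");T=wristT(c,s);g=cv2.cvtColor(c['image'],cv2.COLOR_BGR2GRAY);cv2.imwrite('pics/w6.png',c['image'])
print(s['time_s'],s['tcp_pos'],s['ee_rot'][:,1],s['wrist_force'])
y=np.radians(-3.8);R=np.array([[np.cos(y),-np.sin(y)],[np.sin(y),np.cos(y)]]);n=np.array([.5643,-.3059])
P=[(0,-.025,.077),(0,-.019,.077),(-.022,-.022,.077),(.022,-.022,.077)]
print(proj(c,[[*(n+R@p[:2]),p[2]] for p in P],T).round(1), proj(c,[[*(s['tcp_pos'][:2]+R@[a,b]),s['tcp_pos'][2]+h] for a,b,h in((0,-.017,-.0083),(0,-.017,.0257),(.028,-.017,.0257),(-.028,-.017,.0257))],T).round(1))
d=np.diff(cv2.GaussianBlur(g[:,310:350].astype(np.float32).mean(1)[:,None],(1,5),1).ravel());print([(i,round(float(d[i]),1)) for i in range(60,330) if abs(d[i])>4])
cv2.imwrite('pics/w6c.png',cv2.resize(g[100:340,160:480],(800,600),interpolation=cv2.INTER_CUBIC))
```

```text
18.7167 [ 0.56445206 -0.30706747  0.09059628] [-9.97701710e-01  6.77568071e-02 -5.59282655e-04] [-0.01584711  0.52051758 -2.7546221 ]
[[326.6 246.3]
 [326.6 259.6]
 [377.8 252.9]
 [275.4 253. ]] [[326.2 265.6]
 [326.9 299.6]
 [245.9 299.5]
 [407.9 299.3]]
[(90, 8.4), (91, 24.0), (92, 37.6), (93, 37.0), (94, 24.2), (95, 10.2), (137, -4.6), (138, -7.4), (139, -6.5), (153, -6.5), (154, -7.6), (155, -5.8), (164, 7.1), (165, 8.4), (166, 6.4), (205, -5.6), (206, -4.7), (218, -4.5), (219, -5.3), (220, -4.3), (243, 4.5), (244, 5.3), (245, 4.3), (264, -4.6), (265, -5.1), (303, -4.5), (304, -11.7), (305, -19.6), (306, -23.2), (307, -20.2), (308, -13.7), (309, -6.3), (311, 14.4), (312, 21.1), (313, 20.4), (314, 15.5), (315, 10.5), (316, 7.4), (317, 5.8), (318, 5.1), (319, 4.7), (320, 4.2)]
```

Request:
move_arm(targets="0 0.04 0 0;0 0 -0.1 0;0 0 -0.2 0;0 0 -0.2 0;0 0 -0.2 0;0 0 -0.1 0;0 0 0 0;0 0 0 0")

```text
time_s: 19.43
tcp_pos: [0.5642, -0.306, 0.0699]
ee_rot: [[-0.068, -0.998, -0.001], [-0.998, 0.068, 0.0], [-0.0, 0.001, -1.0]]
wrist_force: [0.3, 0.4, -1.3]
gripper_width: 0.64
gripper_force: 30.0
```

Request:
move_arm(targets="0 0 -0.2 0;0 0 -0.25 0;0 0 -0.25 0;0 0 -0.2 0;0 0 -0.1 0;0 0 0 0;0 0 0 0;0 0 0 0")

```text
time_s: 20.1
tcp_pos: [0.5646, -0.3061, 0.0455]
ee_rot: [[-0.068, -0.998, 0.001], [-0.998, 0.068, -0.0], [0.0, -0.001, -1.0]]
wrist_force: [-0.3, -0.8, -1.2]
gripper_width: 0.641
gripper_force: 30.0
```

Request:
move_arm(targets="0 0 -0.08 0;0 0 -0.06 0;0 0 -0.04 0;0 0 0 0;0 0 0 0")

```text
time_s: 20.52
tcp_pos: [0.5643, -0.306, 0.0408]
ee_rot: [[-0.068, -0.998, -0.0], [-0.998, 0.068, -0.0], [0.0, 0.0, -1.0]]
wrist_force: [-0.1, 0.2, -2.3]
gripper_width: 0.644
gripper_force: 30.0
```

Request:
move_arm(targets="0 0 -0.02 0;0 0 -0.02 0;0 0 0 0;0 0 0 0")

```text
time_s: 20.85
tcp_pos: [0.5645, -0.3061, 0.0404]
ee_rot: [[-0.068, -0.998, 0.0], [-0.998, 0.068, -0.0], [0.0, -0.0, -1.0]]
wrist_force: [-0.9, 0.7, 2.1]
gripper_width: 0.643
gripper_force: 30.0
```

Contact is felt at the expected height (TCP z 40.4 mm against 40.3 mm expected). Releasing, rising and checking.

Request:
move_arm(targets="0 0 0 0;0 0 0 0;0 0 0 0;0 0 0 0;0 0 0 0;0 0 0.3 0;0 0 0.6 0;0 0 0.8 0;0 0 1 0;0 0 1 0", gripper=70)

```text
time_s: 21.68
tcp_pos: [0.564, -0.306, 0.1335]
ee_rot: [[-0.068, -0.998, -0.001], [-0.998, 0.068, 0.0], [0.0, 0.001, -1.0]]
wrist_force: [0.1, -0.2, 0.5]
gripper_width: 0.803
gripper_force: 0.0
```

Request:
move_arm(targets="0 0 1 0;0 0.4 0.8 0;0 0.4 0.3 0;0 0 0 0;0 0 0 0;0 0 0 0", gripper=0)

```text
time_s: 22.18
tcp_pos: [0.5634, -0.2855, 0.1831]
ee_rot: [[-0.068, -0.998, -0.003], [-0.998, 0.068, 0.001], [-0.001, 0.003, -1.0]]
wrist_force: [0.1, -0.2, 0.3]
gripper_width: 0.436
gripper_force: 0.0
```

Run:
```python
from h import *
s=sense();c=capture("wrist");T=wristT(c,s);im=c['image']
print(s['time_s'],s['tcp_pos'],s['gripper_width'],s['wrist_force'])
np.save('T7.npy',T);cv2.imwrite('pics/w7.png',im)
cv2.imwrite('pics/w7c.png',cv2.resize(im[30:300,140:500],(800,600),interpolation=cv2.INTER_CUBIC))
```

```text
22.1833 [ 0.56343808 -0.28554531  0.18313971] 0.4357558153845274 [ 0.07421828 -0.15245862  0.27497969]
```

View pics/w7c.png

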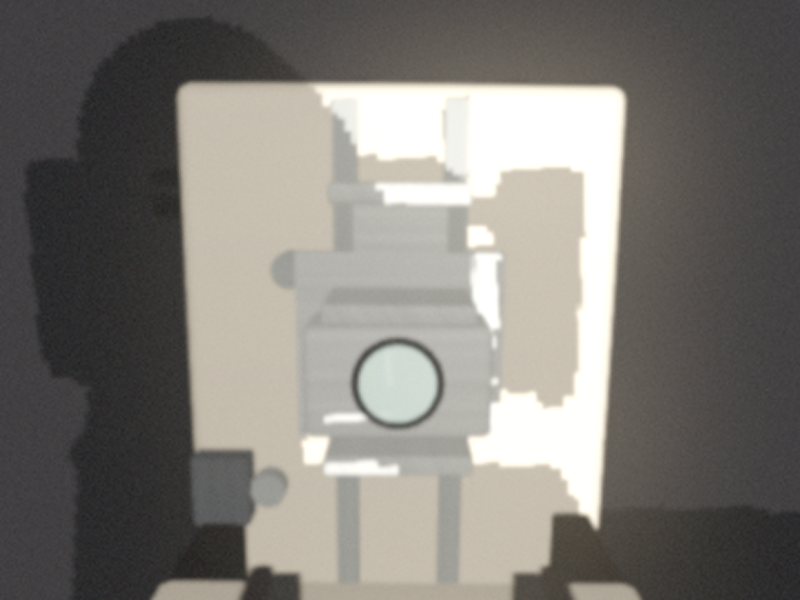

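The cassette lies between the cheeks: its top spans columns 305–490 and rows 328–435, with the cheeks at rows 290–325 and 437–472. It is centred on the floor within its lips. The push plate is at rows 184–205, the detent housing at (220,485). Next I go behind the plate with the gripper shut.

Request:
move_arm(targets="0 -0.5 0 0;-0.04 -0.9 -0.3 0;-0.1 -0.9 -0.6 0;-0.1 -0.9 -0.6 0;0 -0.8 -0.6 0;0 -0.32 -0.5 0;0 0 0 0;0 0 0 0", gripper=0)

```text
time_s: 22.9
tcp_pos: [0.5574, -0.3943, 0.118]
ee_rot: [[-0.069, -0.998, -0.003], [-0.998, 0.069, 0.001], [-0.001, 0.003, -1.0]]
wrist_force: [0.3, -0.4, 0.9]
gripper_width: 0.006
gripper_force: 0.0
```

Request:
move_arm(targets="0 0 -0.4 0;0 0 -0.7 0;0 0 -0.7 0;0 0 -0.6 0;0 0 -0.3 0;0 0 -0.12 0;0 0 0 0;0 0 0 0")

```text
time_s: 23.57
tcp_pos: [0.5592, -0.394, 0.0504]
ee_rot: [[-0.067, -0.998, 0.002], [-0.998, 0.067, -0.001], [0.001, -0.002, -1.0]]
wrist_force: [-0.5, -1.1, -0.1]
gripper_width: 0.01
gripper_force: 0.0
```

Request:
move_arm(targets="0.01 0.2 0 0;0.01 0.2 0 0;0.01 0.2 0 0;0.01 0.15 0 0;0.01 0.15 0 0;0.01 0.15 0 0;0.01 0.2 0 0;0.01 0.2 0 0;0.02 0.2 0 0;0.02 0.2 0 0")

```text
time_s: 24.4
tcp_pos: [0.5615, -0.3474, 0.0495]
ee_rot: [[-0.068, -0.998, 0.0], [-0.998, 0.068, -0.0], [0.0, -0.0, -1.0]]
wrist_force: [-0.2, -1.2, 1.0]
gripper_width: 0.003
gripper_force: 0.8
```

Request:
move_arm(targets="0.02 0.2 0 0;0.02 0.2 0 0;0.01 0.2 0 0;0.01 0.2 0 0;0.01 0.2 0 0;0.01 0.2 0 0;0.01 0.15 0 0;0 0 0 0")

```text
time_s: 25.07
tcp_pos: [0.5632, -0.3128, 0.049]
ee_rot: [[-0.067, -0.998, -0.001], [-0.998, 0.067, 0.001], [-0.001, 0.001, -1.0]]
wrist_force: [0.2, 0.2, -0.3]
gripper_width: 0.004
gripper_force: 0.0
```

Request:
move_arm(targets="0.01 0.1 0 0;0.01 0.1 0 0;0 0.1 0 0;0.01 0.1 0 0;0 0.08 0 0;0 0 0 0")

```text
time_s: 25.57
tcp_pos: [0.5638, -0.3032, 0.0491]
ee_rot: [[-0.068, -0.998, -0.001], [-0.998, 0.068, -0.001], [0.001, 0.001, -1.0]]
wrist_force: [-1.3, -5.1, -2.7]
gripper_width: 0.006
gripper_force: 2.6
```

Request:
move_arm(targets="0.01 0.08 0 0;0 0.08 0 0;0 0.06 0 0;0 0 0 0")

```text
time_s: 25.9
tcp_pos: [0.5643, -0.2964, 0.049]
ee_rot: [[-0.068, -0.998, -0.0], [-0.998, 0.068, 0.0], [-0.0, 0.0, -1.0]]
wrist_force: [0.1, -2.0, -1.5]
gripper_width: 0.003
gripper_force: 1.0
```

Request:
move_arm(targets="0 0.05 0 0;0 0.05 0 0;0 0 0 0;0 0 0 0")

```text
time_s: 26.23
tcp_pos: [0.5645, -0.294, 0.0492]
ee_rot: [[-0.068, -0.998, -0.0], [-0.998, 0.068, -0.0], [0.0, 0.0, -1.0]]
wrist_force: [1.1, -3.0, -2.3]
gripper_width: 0.003
gripper_force: 1.6
```

Run:
```python
from h import *
s=sense();c=capture("wrist");T=wristT(c,s);print(s['tcp_pos'],s['wrist_force'])
t=capture("top");cv2.imwrite('pics/t8.png',t['image'])
```

```text
[ 0.56452502 -0.29398205  0.04917026] [ 1.05596408 -3.02681509 -2.27248685]
```

Request:
move_arm(targets="0 0.04 0 0;0 0.04 0 0;0 0 0 0;0 0 0 0")

```text
time_s: 26.67
tcp_pos: [0.5645, -0.2938, 0.0492]
ee_rot: [[-0.068, -0.998, 0.0], [-0.998, 0.068, -0.002], [0.002, -0.0, -1.0]]
wrist_force: [-0.9, -9.8, -4.9]
gripper_width: 0.007
gripper_force: 4.8
```

Request:
move_arm(targets="0 0.04 0 0;0 0.04 0 0;0 0 0 0;0 0 0 0")

```text
time_s: 27.0
tcp_pos: [0.5646, -0.2937, 0.0493]
ee_rot: [[-0.068, -0.998, 0.001], [-0.998, 0.068, -0.004], [0.004, -0.001, -1.0]]
wrist_force: [0.3, -16.7, -6.1]
gripper_width: 0.004
gripper_force: 8.1
```

The position holds at −0.2937 while the force rises, so something rigid is stopping it, presumably the end stop. I back off, rise and measure the carriage.

Request:
move_arm(targets="0 -0.2 0 0;-0.02 -0.5 0 0;-0.04 -0.6 0 0;-0.05 -0.7 0.2 0;-0.04 -0.5 0.6 0;0 0 1 0;0 0 1 0;0 0 1 0;0 0 1 0;0 0 1 0")

```text
time_s: 27.83
tcp_pos: [0.5607, -0.353, 0.1959]
ee_rot: [[-0.068, -0.998, 0.0], [-0.998, 0.068, 0.0], [-0.0, -0.0, -1.0]]
wrist_force: [0.7, -0.2, -0.3]
gripper_width: 0.002
gripper_force: 0.0
```

Request:
move_arm(targets="0 0.3 0.6 0;0 0.5 0 0;0 0.5 0 0;0 0.5 0 0;0 0 0 0;0 0 0 0;0 0 0 0")

```text
time_s: 28.42
tcp_pos: [0.5606, -0.307, 0.2083]
ee_rot: [[-0.067, -0.998, -0.002], [-0.998, 0.067, 0.0], [-0.0, 0.002, -1.0]]
wrist_force: [-0.4, 0.4, 0.7]
gripper_width: 0.005
gripper_force: 0.0
```

Run:
```python
from h import *
s=sense();c=capture("wrist");T=wristT(c,s);g=cv2.cvtColor(c['image'],cv2.COLOR_BGR2GRAY);cv2.imwrite('pics/w9.png',c['image'])
print(s['time_s'],s['tcp_pos'],s['wrist_force'])
y=np.radians(-3.8);R=np.array([[np.cos(y),-np.sin(y)],[np.sin(y),np.cos(y)]]);o=np.array([.5643,-.3060])-R@[0,-.0172]
for j in(.0865,.094,.100):
    print(j,proj(c,[[*(o+R@[0,j-.093]),.072],[*(o+R@[0,j-.087]),.072],[*(o+R@[0,-.105]),.02]],T).round(1).tolist())
d=np.diff(cv2.GaussianBlur(g[:,312:336].astype(np.float32).mean(1)[:,None],(1,5),1).ravel());print([(i,round(float(d[i]),1)) for i in range(20,330) if abs(d[i])>5])
t=capture("top");a=t['image'];b=cv2.imread('pics/top0.png')
# other things: shift between first and now by template
for n,(u,v) in dict(counter=(341,275),jar=(365,250),dishes=(353,180),well=(296,148),wash=(409,143),objective=(337,219)).items():
    r=cv2.matchTemplate(a[v-30:v+30,u-30:u+30],b[v-20:v+20,u-20:u+20],cv2.TM_CCOEFF_NORMED);print(n,cv2.minMaxLoc(r)[1::2])
```

```text
28.4167 [ 0.56056719 -0.30703654  0.20826129] [-0.40220321  0.39126419  0.73233421]
0.0865 [[319.3, 242.4], [319.3, 250.2], [319.3, 102.0]]
0.094 [[319.3, 252.2], [319.3, 260.0], [319.3, 102.0]]
0.1 [[319.3, 260.0], [319.4, 267.7], [319.3, 102.0]]
[(96, 7.3), (97, 23.9), (98, 40.7), (99, 42.3), (100, 28.7), (101, 12.4), (110, -5.0), (111, -9.7), (112, -9.3), (124, 6.9), (125, 10.5), (126, 8.4), (170, -6.5), (171, -7.4), (172, -5.8), (179, 6.2), (180, 7.9), (181, 5.4), (184, -8.0), (185, -7.3), (191, 6.5), (192, 8.8), (193, 6.9), (227, -7.1), (228, -10.7), (229, -10.4), (230, -6.7), (237, -5.2), (238, -6.5), (239, -5.4), (254, 5.7), (255, 15.0), (256, 22.5), (257, 19.3), (258, 8.7), (263, -8.3), (264, -16.5), (265, -17.3), (266, -10.4), (279, -5.1), (285, -10.1), (286, -18.5), (287, -22.6), (288, -18.2), (289, -9.5)]
counter (0.9966769814491272, (10, 10))
jar (0.9998353123664856, (10, 10))
dishes (0.9999210834503174, (10, 10))
well (0.9998623728752136, (10, 10))
wash (0.46925118565559387, (20, 20))
objective (0.9994877576828003, (10, 10))
```

The plate edges (rows 256.5 and 264.8, about 3 px of known bias) match joint 0.100, so the carriage is home. I retract and check the wash bottle, which was hidden by the arm, and the rest.

Request:
move_arm(targets="-0.3 -0.3 0.3 0;-0.7 -0.6 0.5 0;-1 -0.7 0.3 0;-1 -0.7 0 0;-1 -0.7 0 0;-0.6 -0.5 0 0;0 0 0 0;0 0 0 0")

```text
time_s: 29.18
tcp_pos: [0.4447, -0.3963, 0.2375]
ee_rot: [[-0.071, -0.998, 0.001], [-0.998, 0.071, -0.001], [0.0, -0.001, -1.0]]
wrist_force: [0.3, -0.3, 0.2]
gripper_width: 0.003
gripper_force: 0.0
```

Run:
```python
from h import *
s=sense();print(s['time_s'],s['tcp_pos'],s['wrist_force'])
t=capture("top");a=t['image'];b=cv2.imread('pics/top0.png');sc=capture("scene")['image'];sb=cv2.imread('pics/scene0.png')
for n,(u,v),A,B in(('wash',(409,143),a,b),('wash_s',(187,235),sc,sb),('bluelid',(402,299),a,b),('jar',(365,250),a,b),('counter',(341,275),a,b),('bridge',(436,205),a,b)):
    r=cv2.matchTemplate(A[v-30:v+30,u-30:u+30],B[v-20:v+20,u-20:u+20],cv2.TM_CCOEFF_NORMED);print(n,cv2.minMaxLoc(r)[1::2])
# lid on bench: corners at z=.009
h=cv2.cvtColor(a,cv2.COLOR_BGR2HSV);m=((h[...,1]<40)&(h[...,2]>60)).astype(np.uint8);k=np.zeros_like(m);k[180:300,190:300]=m[180:300,190:300]
for ct in sorted(cv2.findContours(k,0,2)[0],key=cv2.contourArea)[-2:]:
    r=cv2.minAreaRect(ct);P=onz(t,cv2.boxPoints(r),.009);print(np.round(r[0],1),P.mean(0).round(3),np.linalg.norm(np.diff(P,axis=0),axis=1).round(3))
```

```text
29.1833 [ 0.44465259 -0.39632145  0.23750739] [ 0.255682   -0.31348688  0.20333384]
wash (0.999849796295166, (10, 10))
wash_s (0.9996374249458313, (10, 10))
bluelid (0.8072357773780823, (10, 10))
jar (0.999832272529602, (10, 10))
counter (0.99969881772995, (10, 10))
bridge (0.8389403820037842, (10, 10))
[245.5 219.2] [0.559 0.284 0.009] [0.076 0.169 0.075]
[231.9 265.3] [0.43  0.322 0.009] [0.08 0.17 0.08]
```

All else is unmoved; the lid lies flat at (0.430, 0.322), 80 × 170 mm as measured, clear of the case. Handing in.

```bash
python3 -c "
from station import *
print(finish_job())"
```

```text
the job is handed in; nothing more can be done
None
```

I handed the job in at about 29 s with no verdict returned: the lid lies flat on the bench clear of the case, the tall cassette was lowered into the nest, the carriage measures home (about 0.100 m), the low cassette was left in the case, and the other things have not moved.

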